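# Swap the cell and the check weight and pile up their spacer plates

## Task

The steel sample cell and the brass check weight were left on each other's pads, on top of their spacer plates. Swap them, so that the cell stands upright in the middle of the blue pad, on its bare boss, and the weight upright in the middle of the yellow one likewise, and pile both spacer plates centred and lengthwise on the black plate rest, the large green one below and the small orange one on top. The cork mat is free for putting a thing down meanwhile; do not tip the cell or the weight over, and leave the white-capped vial and the round tin where they are.

Things in the scene. Friction and masses are not known exactly. Their poses are not given: they have to be found in the camera images.
- sample_cell: open steel sample cell, a plain grey cup 50 mm in diameter and 70 mm high, 0.26 kg or so; at the start it stands on a spacer plate on the yellow pad. Origin: centre of its underside, z up.
- check_weight: brass check weight, 22 mm in diameter (straight body up to about 22 mm), with a narrower neck and a knob on top, 40 mm high overall, about 100 g; at the start it stands on a spacer plate on the blue pad. Origin: centre of its underside, z up.
- large_plate: large spacer plate: green, flat, rigid, 104 mm along its x, 64 mm along its y, 8 mm thick, 0.14 kg. At the start it lies on one of the two pads (either one), turned at random, with the cell or the weight standing on it. Origin: centre of its underside, z up.
- small_plate: small spacer plate: orange, flat, rigid, 82 mm along its x, 56 mm along its y, 8 mm thick, 60 g. At the start it lies on the other pad, with the other thing standing on it. Origin: centre of its underside, z up.
- blue_pad: blue round pad, the place for things waiting for the pycnometer: a fixed thin blue disc 112 mm in diameter and 3 mm thick with a blue round boss in its middle, 50 mm in diameter, whose flat top (where things stand) is 16 mm above the table; at the start a plate lies on the boss and the blue disc shows round it. Origin: centre of its underside, on the table.
- yellow_pad: yellow round pad, the place for things waiting for the balance: the same in yellow: fixed thin disc 112 mm in diameter, 3 mm thick, with a boss 50 mm in diameter, its flat top 16 mm above the table; at the start a plate lies on the boss and the yellow disc shows round it. Origin: centre of its underside, on the table.
- plate_rest: plate rest: a fixed flat black bar, 130 mm along its x, 44 mm along its y, 14 mm high, flat top with a small steel screw at each end, empty at the start. It is narrower than the plates: they overhang its two long sides, so fingers can pass down beside it. Origin: centre of its underside, on the table.
- cork_mat: square cork mat, 75 x 75 mm, 3 mm thick, fixed, empty at the start: a free spot for putting something down for the moment. Origin: centre of its underside, on the table.
- vial: white-capped glass vial, 25 mm in diameter, 62 mm high, standing on the table; a bystander, not to be moved. Origin: centre of its underside.
- tin: round pale grey tin, 66 mm in diameter, 24 mm high, lying on the table; a bystander, not to be moved. Origin: centre of its underside.

How it is judged:
At the end, for the whole second after the job is handed in: Cell upright on the blue pad's boss, weight on the yellow's, each within 12 mm of its centre; large plate flat on the rest (within 12 mm), small plate flat on it (within 14 mm of the rest's centre), long sides along the rest within 0.2 rad; all at rest (horizontal distance between sample_cell and blue_pad below 0.012 m and z of sample_cell in the frame of blue_pad between 0.012 and 0.02 m and angle between each of sample_cell, check_weight, large_plate, small_plate's own z axis and vertical below 0.1 rad and linear speed of each of sample_cell, check_weight, large_plate, small_plate below 0.02 m/s and horizontal distance between check_weight and yellow_pad below 0.012 m and z of check_weight in the frame of yellow_pad between 0.012 and 0.02 m and horizontal distance between large_plate and plate_rest below 0.012 m and z of large_plate in the frame of plate_rest between 0.01 and 0.018 m and angle between the x axis of each of large_plate, small_plate and the x axis of plate_rest, either way round below 0.2 rad and horizontal distance between small_plate and plate_rest below 0.014 m and z of small_plate in the frame of plate_rest between 0.018 and 0.026 m); the robot touches nothing.
It fails at once if the sample cell or the check weight is tipped over (angle between any of sample_cell, check_weight's own z axis and vertical above 0.7 rad).
It fails at once if the vial or the tin, which are to be left alone, is shifted by more than 25 mm or the vial knocked over (distance of any of vial, tin from where it was at the start of the episode above 0.025 m or angle between vial's own z axis and vertical above 0.6 rad).
It also fails if it takes over 106 s, if anything falls off the work surface, if the arm or the gripper's body presses on something with over 40 N, if the wrist force passes 120 N, or if a joint passes its speed limit or range.

## Robot

A 6-joint arm with a two-finger parallel gripper is mounted at the origin on a cart in front of the work surface, level with it; the furniture and walls round the work are solid. World frame = base frame: x ahead of the robot, y to its left, z up, the work surface at z = 0. Lengths are in m, angles in rad, forces in N, time in s.
With the tool pointing down it reaches from about 0.275 to 0.775 m from the base axis. Payload 14.6 kg.
Tool frame: the origin (TCP) lies midway between the tips of the shut fingers; the grasp point (between the pads) lies 19 mm behind it (bot.grip_depth is the distance from the TCP to the grasp point, in m); y points along the fingers, x is the direction in which the jaws open and shut, and the axes are right-handed (so a half turn about y gives the same grasp; the last joint's range is limited). The gripper opens to 85 mm and grips with 20 to 120 N. Pads are 22 mm wide; open, the fingers measure 114 mm over their backs; the gripper's body (76 mm by 85 mm) begins 54 mm behind the grasp point. The pads swing forward as they close: fully open they stand 13 mm farther back than shut.
Start: joints at [-0.155, 0.263, -0.048, 1.259, 0, 1.415], TCP at [0.525, -0, 0.231] pointing down, gripper open.
Joint ranges: [-2.65, 2.65], [-0.89, 1.7], [-1.18, 1.37], [-2.13, 2.11], [-1.35, 1.29], [-3.14, 3.14]. Speed limits (rad/s): [1.89, 1.89, 2.57, 2.79, 3.14, 3.14].

## Interface

Orientations are given as [roll, pitch, yaw] about the fixed x, y, z axes, in that order (R = Rz(yaw) Ry(pitch) Rx(roll)).
In Python, from plant import state, get_image, get_calibration, bot gives the robot as it stands.
- The arm moves only by the shell command python3 -m handwheel 'ROWS' [FORCE]. ROWS is JSON, a list that holds one entry, the list of rows, each a list of 5 numbers: the closure, from -1 (fully open) to 1 (shut), so that 0 is half open, then the shift along the tool's x, y, z in units of 25 mm (1.0 is 25 mm), then the turn about the tool's y in units of 6 degrees (1.0 is 6 degrees). A call has 1 to 20 rows; each row is the pose to reach, as a shift and turn from the pose commanded when the call began, along the tool's axes at that moment; what a row does not reach only later rows make up. A row lasts 1/10 s, in which the tool goes at most 50 mm and 8.59 degrees, less where a joint would pass 70% of its speed; a pose out of reach is approached as far as the arm can. A call with a gripper value outside its range is refused whole. The fingers move at their own pace and stop on an object; FORCE is the grip in N (left out, the last holds). Time passes only in rows, so rows that repeat a pose let the fingers close. It gives the time, the measured TCP pose, the force and the opening at its end, in the units of the state.
- state(): the state, without advancing time (a new reading comes with each control period).
- get_image(name): name is "scene" or "side" or "wrist"; returns (picture, depth): 384x512x3 uint8, blue, green, red; 384x512 float32, m along the optical axis (not along the pixel's ray), 0 where there is no reading.
- get_calibration(name): a dict with "fx", "fy", "cx", "cy" (pixels), "extrinsics" (4x4, takes a point from camera to world coordinates). Camera axes: x right, y down, z forward; pixel columns grow to the right and rows downward; lengths in m; the calibration is good to about 2 mm. A picture is of the moment at which its call begins: read the wrist's pose just before it. get_calibration takes no time and is no camera call; for the wrist camera it gives the pose at the moment of the call.
- bot.hand_in(): hands the job in, once; it reports no verdict.
The state is a dict: "time_s": time; "joint_positions": joint angles; "dq": joint speeds; "tau": joint torques, N m; "ee_pos": TCP position; "eef_rot": TCP orientation; "ft_force": force on the tool from outside, world axes, zero at the start; "wrist_torque": the same for the moment, N m; "finger_gap": finger opening in m.
Only numpy, scipy, OpenCV 4.12 (cv2) and the standard library are available. Lean on these libraries where they do the work, as an engineer would, in place of code of your own. Each camera call takes 0.05 s, during which the arm holds its last target. There are 200 camera calls.

## Working session

There is one attempt and no reset: what is moved stays moved. The work goes in short steps, Python scripts to look and compute and a shell command to move; the robot and the scene stay as the last step left them, time stands still between calls to the robot, and variables do not carry over. Pictures are saved under pics/ and viewed, on a budget of 14 in all, crops included, one or two more only if the job needs it, and the job is handed in when it is done.

```bash
mkdir -p pics; cat > look.py <<'E'
import cv2,sys
from plant import get_image,state
n,f=sys.argv[1:3]
im,d=get_image(n); cv2.imwrite('pics/'+f+'.png',im)
import numpy as np; np.save('pics/'+f+'.npy',d)
E
python3 look.py scene s0; python3 look.py side d0; python3 -c "
from plant import *
for k,v in state().items(): print(k,v)
for n in ('scene','side','wrist'): print(get_calibration(n))
print([a for a in dir(bot) if a[0]!='_'])"; ls
```

```text
time_s 0.1
joint_positions [-1.55330416e-01  2.63479967e-01 -4.88906848e-02  1.25939125e+00
 -1.85831237e-05  1.41550836e+00]
dq [-0.00152211 -0.00018536  0.00369368 -0.0018336   0.00037307  0.00066971]
tau [ 3.99830533e-03 -6.38578105e+01  3.85062754e+01  9.92193818e-03
 -8.72614100e-05 -2.47696767e-05]
ee_pos [5.24747122e-01 1.30367045e-05 2.30864337e-01]
eef_rot [-1.57066535e+00  9.56828519e-04 -4.23821370e-05]
ft_force [-0.01652415  0.9133363   0.21363058]
wrist_torque [-0.01177437  0.01954427  0.02240874]
finger_gap 0.08559441137972149
{'fx': 491.72132234026816, 'fy': 491.72132234026816, 'cx': 262.414327077479, 'cy': 188.93763888635263, 'extrinsics': array([[ 0.80960627, -0.41840087,  0.41167754,  0.09808594],
       [-0.58681984, -0.59298282,  0.55137451, -0.58643261],
       [ 0.01342213, -0.68797681, -0.72560854,  0.80817959],
       [ 0.        ,  0.        ,  0.        ,  1.        ]])}
{'fx': 359.7264471691894, 'fy': 359.7264471691894, 'cx': 261.71261637408196, 'cy': 188.2482672877547, 'extrinsics': array([[-0.99528768, -0.05560622,  0.07943786,  0.46830917],
       [-0.09692957,  0.59302854, -0.79932585,  0.64400537],
       [-0.00266143, -0.80325905, -0.59562389,  0.555553  ],
       [ 0.        ,  0.        ,  0.        ,  1.        ]])}
{'fx': 269.9307592592144, 'fy': 269.9307592592144, 'cx': 255.3822740296545, 'cy': 192.64428640902526, 'extrinsics': array([[ 0.99999708, -0.00100195, -0.00220113,  0.52419627],
       [-0.00154007, -0.96556833, -0.260145  ,  0.06622985],
       [-0.00186469,  0.26014763, -0.96556705,  0.37331595],
       [ 0.        ,  0.        ,  0.        ,  1.        ]])}
['Unreachable', 'grip_depth', 'hand_in']
look.py
pics
```

View pics/s0.png

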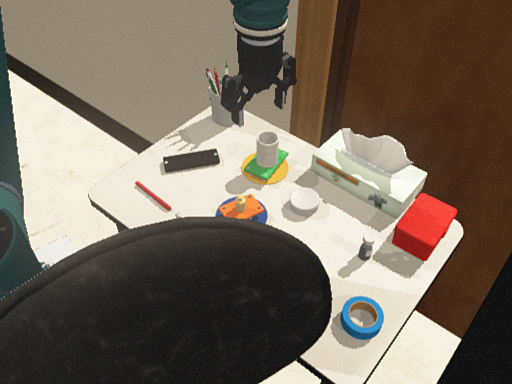

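View pics/d0.png

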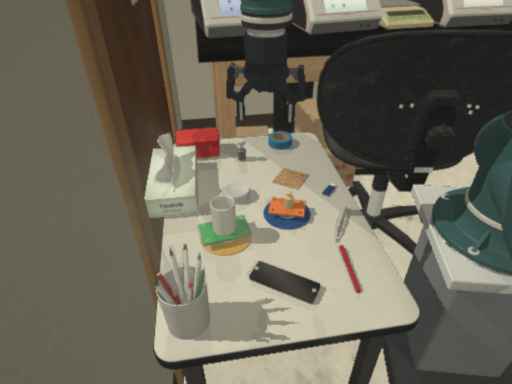

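The cell stands on the green plate on yellow (side ≈ (223,215)). The weight stands on the orange plate on blue (≈(288,205)). The mat is at (291,178), the rest at (285,282), the tin at (236,192) and the vial at (241,152). Next is the wrist view from above.

```bash
python3 look.py wrist w0; python3 -c "
import cv2;im=cv2.imread('pics/w0.png');cv2.imwrite('pics/w0b.png',cv2.resize(im,(800,600)))"
```

```text
(no output)
```

View pics/w0b.png

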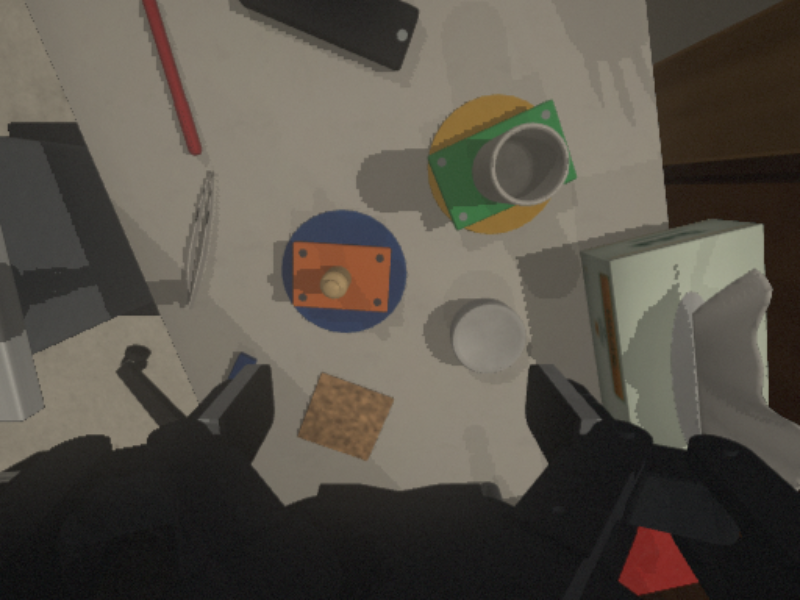

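The wrist view (800×600) shows, in pixels:
- blue disc (345,272), with the orange plate axis-aligned and the weight's knob at (335,283)
- yellow disc (500,165), with the green plate turned about 20° and the cell rim at (525,165)
- tin (490,337)
- mat (345,416)
- rest, partly visible at (340,25)

Now I'll measure them.

```bash
cat > geo.py <<'E'
import numpy as np,cv2
from plant import get_calibration
def ray(C,uv,z):
    uv=np.atleast_2d(np.asarray(uv,float));E=C['extrinsics']
    d=np.c_[(uv[:,0]-C['cx'])/C['fx'],(uv[:,1]-C['cy'])/C['fy'],np.ones(len(uv))]@E[:3,:3].T
    return (E[:3,3]+d*((z-E[2,3])/d[:,2])[:,None])[:,:2]
def hsv(im,lo,hi): return cv2.inRange(cv2.cvtColor(im,cv2.COLOR_BGR2HSV),np.array(lo),np.array(hi))
def blob(m,seed=None,hull=True):
    cs=cv2.findContours(m,cv2.RETR_EXTERNAL,cv2.CHAIN_APPROX_NONE)[0]
    c=max(cs,key=cv2.contourArea) if seed is None else min((c for c in cs if cv2.contourArea(c)>25),key=lambda c:abs(cv2.pointPolygonTest(c,seed,True)) if cv2.pointPolygonTest(c,seed,True)<0 else 0)
    return (cv2.convexHull(c) if hull else c)[:,0].astype(float)+0
def circ(p):
    A=np.c_[2*p,np.ones(len(p))];s=np.linalg.lstsq(A,(p**2).sum(1),rcond=None)[0]
    return s[:2].round(4),round(2000*np.sqrt(s[2]+s[0]**2+s[1]**2),1)
def rect(p):
    (x,y),(w,h),a=cv2.minAreaRect((p*1000).astype(np.float32))
    if w<h:w,h,a=h,w,a+90
    return round(x/1e3,4),round(y/1e3,4),round(w,1),round(h,1),round((a+90)%180-90,1)
BLUE=([100,110,20],[125,255,255]);YEL=([15,110,60],[28,255,255]);GRN=([50,110,40],[80,255,255]);ORG=([4,150,90],[14,255,255])
E
cat > m0.py <<'E'
from geo import *
for n,f,sb,sy in(('wrist','w0',(221,174),(320,70)),('side','d0',(268,212),(227,248))):
    C=get_calibration(n);im=cv2.imread(f'pics/{f}.png')
    print(n)
    k=np.ones((3,3),np.uint8)
    print('blue',circ(ray(C,blob(hsv(im,*BLUE),sb),.003)))
    print('yel',circ(ray(C,blob(hsv(im,*YEL),sy),.003)))
    print('grn',rect(ray(C,blob(hsv(im,*GRN)),.024)))
    print('org',rect(ray(C,blob(hsv(im,*ORG)),.024)))
    if n=='wrist':
        g=cv2.cvtColor(im,cv2.COLOR_BGR2GRAY)
        for nm,c,z in(('cell rim',[(477,160),(568,162),(525,124),(522,203)],.094),('tin',[(454,340),(526,337),(489,302),(490,373)],.024),('knob',[(321,283),(349,283),(335,269),(335,298)],.064)):
            print(nm,circ(ray(C,np.array(c)/1.5625,z)))
        print('mat',rect(ray(C,np.array([(324,373),(393,396),(369,459),(298,437)])/1.5625,.003)))
        print('screw',ray(C,np.array([402,35])/1.5625,.014))
    else:
        m=cv2.inRange(im,(0,0,0),(60,60,60));m[:,:240]=0;m[:255]=0;m[305:]=0;m[:,330:]=0
        print('rest',rect(ray(C,blob(m),.014)),rect(ray(C,blob(m),.0)))
        print('vialbase',ray(C,[241,160],0),'captop',ray(C,[241,143],.062))
E
python3 m0.py
```

```text
wristTraceback (most recent call last):
  File "m0.py", line 6, in <module>
    print('blue',circ(ray(C,blob(hsv(im,*BLUE),sb),.003)))
                            ~~~~^^^^^^^^^^^^^^^^^^
  File "geo.py", line 10, in blob
    c=max(cs,key=cv2.contourArea) if seed is None else min((c for c in cs if cv2.contourArea(c)>25),key=lambda c:abs(cv2.pointPolygonTest(c,seed,True)) if cv2.pointPolygonTest(c,seed,True)<0 else 0)
                                                       ~~~^^^^^^^^^^^^^^^^^^^^^^^^^^^^^^^^^^^^^^^^^^^^^^^^^^^^^^^^^^^^^^^^^^^^^^^^^^^^^^^^^^^^^^^^^^^^^^^^^^^^^^^^^^^^^^^^^^^^^^^^^^^^^^^^^^^^^^^^^^^^
ValueError: min() iterable argument is empty
```

```bash
python3 -c "
import cv2
for f,ps in(('w0',[(221,140),(190,190),(320,64),(285,125),(300,105),(220,180),(216,290)]),('d0',[(268,217),(305,215),(227,250),(215,240),(288,208),(220,228)])):
    h=cv2.cvtColor(cv2.imread(f'pics/{f}.png'),cv2.COLOR_BGR2HSV)
    for p in ps: print(f,p,h[p[1],p[0]])"
```

```text
w0 (221, 140) [111  87  85]
w0 (190, 190) [ 10 159 144]
w0 (320, 64) [ 19 156 139]
w0 (285, 125) [60 91 84]
w0 (300, 105) [60 97 84]
w0 (220, 180) [ 18 103 154]
w0 (216, 290) [ 20  38 121]
d0 (268, 217) [106 141 123]
d0 (305, 215) [111  96  77]
d0 (227, 250) [ 20 151 194]
d0 (215, 240) [ 62 108 151]
d0 (288, 208) [ 14 147 168]
d0 (220, 228) [ 26  34 150]
```

```bash
sed -i 's/^BLUE=.*/BLUE=([98,60,20],[125,255,255]);YEL=([16,110,60],[28,255,255]);GRN=([50,65,40],[80,255,255]);ORG=([4,130,70],[15,255,255])/' geo.py; python3 m0.py
```

```text
wrist
blue (array([ 0.4738, -0.0077]), np.float64(109.8))
yel (array([0.5995, 0.0914]), np.float64(95.1))
grn (0.6048, 0.082, 103.0, 62.8, 23.7)
org (0.4745, -0.0066, 79.8, 55.2, -3.8)
cell rim (array([0.6014, 0.0803]), np.float64(52.7))
tin (array([ 0.6033, -0.0619]), np.float64(64.7))
knob (array([ 0.4755, -0.0036]), np.float64(21.7))
mat (0.4704, -0.1512, 75.0, 74.7, 70.2)
screw [[0.52600727 0.17718907]]
side
blue (array([ 0.4741, -0.0063]), np.float64(108.4))
yel (array([0.6003, 0.0898]), np.float64(99.3))
grn (0.6049, 0.0855, 103.3, 68.0, 23.8)
org (0.4742, -0.0032, 81.3, 60.4, -4.3)
rest (0.4232, 0.2096, 64.6, 33.8, -63.9) (0.422, 0.1983, 66.2, 34.7, -63.9)
vialbase [[ 0.61555968 -0.23286316]] captop [[ 0.61179324 -0.22278894]]
```

```bash
cat > m1.py <<'E'
from geo import *
def rob(p,it=6):
    for _ in range(it):
        c,d=circ(p);r=np.hypot(*(p-c).T)-d/2000;k=abs(r)<max(.0025,np.percentile(abs(r),80)); p=p[k]
    return c,d,len(p)
for n,f,sy,rr in(('wrist','w0',(320,106),None),('side','d0',(227,238),(230,250,340,310)),('scene','s0',(265,168),(155,140,225,175))):
    C=get_calibration(n);im=cv2.imread(f'pics/{f}.png');print(n)
    m=hsv(im,*YEL);q=np.zeros_like(m);cv2.circle(q,sy,55 if n=='wrist' else 35,255,-1);ys=cv2.findNonZero(m&q)
    h=cv2.convexHull(ys)[:,0];print('yel',rob(ray(C,h,.003)))
    if rr:
        x0,y0,x1,y1=rr;s=im[y0:y1,x0:x1];g=cv2.cvtColor(s,cv2.COLOR_BGR2GRAY)
        for t in(55,75,95):
            m=(g<t).astype(np.uint8)*255
            b=blob(m)+[x0,y0];print('rest',t,rect(ray(C,b,.014)),len(b))
        lab=cv2.resize(s,None,fx=5,fy=5,interpolation=cv2.INTER_NEAREST);cv2.imwrite(f'pics/rest_{n}.png',lab)
C=get_calibration('wrist')
print('box edge',ray(C,np.array([(583,252),(625,428)])/1.5625,.08).round(3))
E
python3 m1.py; python3 -c "
import cv2,numpy as np
a=cv2.imread('pics/rest_side.png');b=cv2.imread('pics/rest_scene.png')
H=np.zeros((a.shape[0]+b.shape[0],max(a.shape[1],b.shape[1]),3),np.uint8);H[:a.shape[0],:a.shape[1]]=a;H[a.shape[0]:,:b.shape[1]]=b;print(H.shape,a.shape);cv2.imwrite('pics/rest.png',H)"
```

```text
wrist
yel (array([0.6026, 0.0831]), np.float64(110.6), 35)
side
yel (array([0.6026, 0.0874]), np.float64(104.5), 13)
rest 55 (0.42, 0.2084, 51.9, 25.3, -59.1) 12
rest 75 (0.4705, 0.2037, 127.9, 46.8, -20.6) 15
rest 95 (0.4707, 0.2034, 129.5, 48.3, -20.9) 19
scene
yel (array([0.6008, 0.0799]), np.float64(110.4), 24)
rest 55 (0.5127, 0.1489, 0.0, 0.0, 0.0) 1
rest 75 (0.4665, 0.1898, 126.0, 49.3, -21.4) 13
rest 95 (0.4662, 0.1895, 127.4, 51.3, -21.0) 15
box edge [[ 0.652  0.022]
 [ 0.7   -0.116]]
(475, 550, 3) (300, 550, 3)
```

View pics/rest.png

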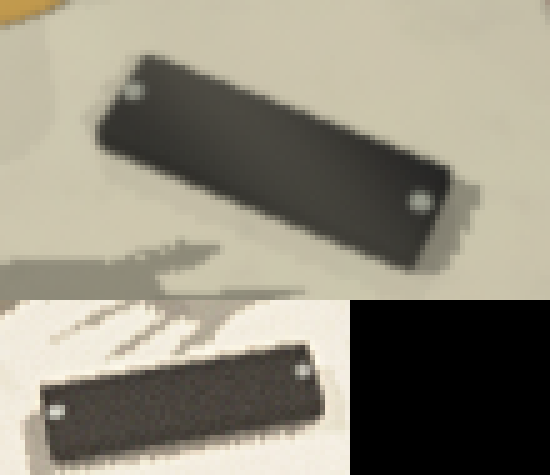

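The rest runs at about −21°. Its screws are at side (256.3,267.5), (313.5,289.9) and scene (165.9,161.9), (215.1,153.7).

```bash
cat > plan.py <<'E'
# usage: plan.py x y z jawyaw_deg -> row units from the present pose
import sys,numpy as np
from scipy.spatial.transform import Rotation as Ro
from plant import state
def main(x,y,z,a=None):
    s=state();R=Ro.from_euler('xyz',s['eef_rot']).as_matrix();cur=np.degrees(np.arctan2(R[1,0],R[0,0]))
    d=R.T@(np.array([x,y,z])-s['ee_pos'])/.025
    t=0 if a is None else -((a-cur+90)%180-90)
    print('shift',d.round(2),'turn',round(t/6,2),'or',round((t-np.sign(t)*180)/6,2),'| yaw',cur.round(1),'pos',np.round(s['ee_pos'],4),'q6',round(s['joint_positions'][5],2),'t',s['time_s'],'gap',s['finger_gap'],'F',s['ft_force'].round(1))
main(*map(float,sys.argv[1:]))
E
python3 - <<'E'
from geo import *
for n,p in(('side',[(256.3,267.5),(313.5,289.9)]),('scene',[(165.9,161.9),(215.1,153.7)])):
    q=ray(get_calibration(n),p,.015);print(n,q.round(4),q.mean(0).round(4),np.hypot(*(q[0]-q[1])),np.degrees(np.arctan2(*(q[1]-q[0])[::-1])))
E
python3 plan.py .602 .082 .20 -66
```

```text
side [[0.5258 0.1772]
 [0.4161 0.2199]] [0.4709 0.1985] 0.11777602849604449 158.71953665997256
scene [[0.4149 0.2168]
 [0.5239 0.1748]] [0.4694 0.1958] 0.11678358469758948 -21.0587902732796
shift [3.09 1.24 3.28] turn 11.0 or -19.0 | yaw -0.0 pos [0.5248 0.     0.231 ] q6 1.42 t 0.15 gap 0.0851782947690601 F [-0.   0.2  0.3]
```

```bash
python3 -m handwheel '[[[-1,1.5,0.6,1.6,1.4],[-1,3.1,1.2,3.2,4.2],[-1,3.1,1.2,3.2,8],[-1,3.1,1.2,3.2,11],[-1,3.1,1.2,3.2,11],[-1,3.1,1.2,3.2,11],[-1,3.1,1.2,3.2,11],[-1,3.1,1.2,3.2,11],[-1,3.1,1.2,3.2,11],[-1,3.1,1.2,3.2,11]]]' 40; python3 plan.py .602 .082 .045 -66.2; python3 look.py wrist w1
```

```text
time_s: 1.15
ee_pos: [0.6024, 0.08, 0.2011]
eef_rot: [-1.571, 0.0, -1.149]
ft_force: [-0.3, -0.6, 0.2]
finger_gap: 0.0852
shift [-0.08  6.24  0.02] turn 0.06 or -29.94 | yaw -65.8 pos [0.6024 0.08   0.2011] q6 2.72 t 1.15 gap 0.08520899058868962 F [-0.3 -0.6  0.2]
```

View pics/w1.png

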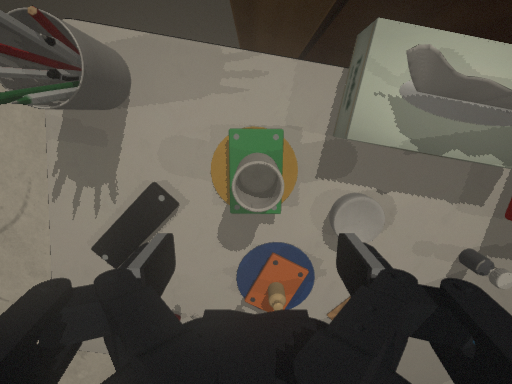

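The cell rim is at (258,185), the yellow disc at (254,168), the tin at (357,218) and the rest's screws at (161,198) and (105,257).

```bash
python3 - <<'E'
from geo import *
C=get_calibration('wrist');im=cv2.imread('pics/w1.png')
exec(open('m1.py').read().split('for n,f')[0])
print('rim',circ(ray(C,[(232,185),(285,185),(258,158),(258,211)],.094)))
m=hsv(im,*YEL);q=np.zeros_like(m);cv2.circle(q,(254,168),50,255,-1)
print('yel',rob(ray(C,cv2.convexHull(cv2.findNonZero(m&q))[:,0],.003)))
print('grn',rect(ray(C,blob(hsv(im,*GRN)),.024)))
print('blue',rob(ray(C,blob(hsv(im,*BLUE),(245,280)),.003)));print('org',rect(ray(C,blob(hsv(im,*ORG),(262,285)),.024)))
q=ray(C,[(161,198),(105,257)],.015);print(q,q.mean(0))
E
```

```text
rim (array([0.6079, 0.0802]), np.float64(51.1))
yel (array([0.603 , 0.0834]), np.float64(110.7), 28)
grn (0.6062, 0.0824, 101.3, 63.4, 23.8)
blue (array([ 0.4741, -0.0073]), np.float64(110.3), 32)
org (0.4752, -0.006, 82.9, 56.4, -3.8)
[[0.5254039  0.17749424]
 [0.41604828 0.21943542]] [0.47072609 0.19846483]
```

```bash
python3 plan.py .605 .0805 .045 -66.2;  python3 -m handwheel '[[[-1,0.05,1,0.1,0],[-1,0.05,3,0.1,0],[-1,0.05,5,0.1,0],[-1,0.05,6.2,0.1,0],[-1,0.05,6.2,0.1,0],[1,0.05,6.2,0.1,0],[1,0.05,6.2,0.1,0],[1,0.05,6.2,0.1,0],[1,0.05,6.2,0.1,0],[1,0.05,6.2,0.1,0],[1,0.05,6.2,0.1,0],[1,0.05,6.2,0.1,0],[1,0.05,6.2,0.1,0]]]' 40; python3 look.py side d1; python3 plan.py .470 -.151 .15
```

```text
shift [0.02 6.25 0.1 ] turn 0.06 or -29.94 | yaw -65.8 pos [0.6024 0.08   0.2011] q6 2.72 t 1.2 gap 0.08540751312892607 F [0.2 0.8 0.4]
time_s: 2.5
ee_pos: [0.6066, 0.0799, 0.0485]
eef_rot: [-1.567, -0.001, -1.152]
ft_force: [0.2, 0.1, 7.0]
finger_gap: 0.0493
shift [ 6.22 -4.08 -8.74] turn 0.0 or 0.0 | yaw -66.0 pos [0.6066 0.0799 0.0485] q6 2.72 t 2.55 gap 0.04919062466533693 F [-1.5  0.1  7.5]
```

View pics/d1.png

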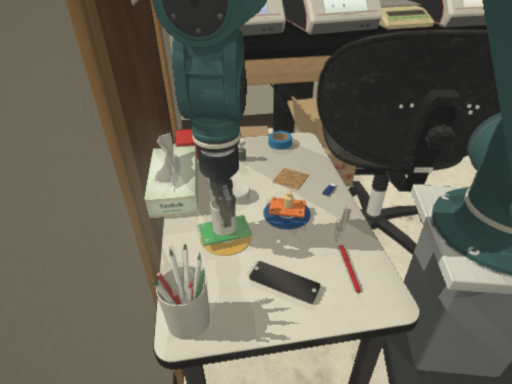

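The fingers hold the cell at 49 mm, which fits its 50 mm diameter. I'll lift it and carry it to the mat.

```bash
python3 -m handwheel '[[[1,0,-1,0,0],[1,0,-2,0,0],[1,0,-4,0,0],[1,1,-4,-1.5,0],[1,2.2,-4,-3,0],[1,3.4,-4,-4.6,0],[1,4.6,-4,-6.2,0],[1,5.6,-4,-7.8,0],[1,6.2,-4,-8.7,0],[1,6.2,-4,-8.7,0],[1,6.2,-4,-8.7,0],[1,6.2,-4,-8.7,0]]]' 40; python3 plan.py .470 -.151 .0275; python3 look.py side d2
```

```text
time_s: 3.75
ee_pos: [0.4702, -0.1498, 0.1469]
eef_rot: [-1.57, -0.001, -1.151]
ft_force: [-0.1, 0.8, -3.8]
finger_gap: 0.0493
shift [ 0.04  4.77 -0.03] turn 0.0 or 0.0 | yaw -66.0 pos [ 0.4702 -0.1498  0.1469] q6 2.25 t 3.75 gap 0.04926071193356882 F [-0.1  0.8 -3.8]
```

View pics/d2.png

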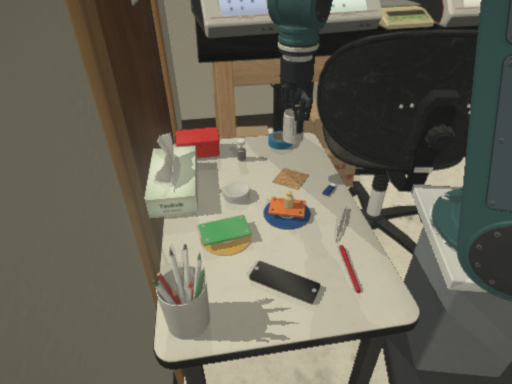

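The cell hangs upright at (291,125) and the green plate is bare at (226,230). I'll lower it onto the mat.

```bash
python3 -m handwheel '[[[1,0,1,0,0],[1,0,2.5,0,0],[1,0,4,0,0],[1,0,4.4,0,0],[1,0,4.6,0,0],[1,0,4.7,0,0],[1,0,4.7,0,0]]]'; python3 plan.py .470 -.151 .0245
```

```text
time_s: 4.5
ee_pos: [0.4705, -0.1504, 0.0298]
eef_rot: [-1.57, -0.001, -1.152]
ft_force: [-0.2, -0.8, -2.9]
finger_gap: 0.049
shift [ 0.01  0.21 -0.03] turn 0.0 or 0.0 | yaw -66.0 pos [ 0.4705 -0.1504  0.0298] q6 2.25 t 4.5 gap 0.04900549704174139 F [-0.2 -0.8 -2.9]
```

```bash
python3 -m handwheel '[[[1,0,0.05,0,0],[1,0,0.1,0,0],[1,0,0.15,0,0],[1,0,0.15,0,0]]]'; python3 plan.py .470 -.151 .0245
```

```text
time_s: 4.9
ee_pos: [0.4704, -0.1506, 0.0273]
eef_rot: [-1.569, -0.002, -1.152]
ft_force: [-9.1, 3.9, 36.5]
finger_gap: 0.0496
shift [ 0.01  0.11 -0.02] turn 0.0 or 0.0 | yaw -66.0 pos [ 0.4704 -0.1506  0.0273] q6 2.25 t 4.9 gap 0.04956775910956342 F [-9.1  3.9 36.5]
```

```bash
python3 -m handwheel '[[[1,0,-0.05,0,0],[1,0,-0.05,0,0],[-1,0,-0.05,0,0],[-1,0,-0.05,0,0],[-1,0,-0.05,0,0],[-1,0,-0.05,0,0],[-1,0,-0.05,0,0],[-1,0,-1,0,0],[-1,0,-2,0,0],[-1,0,-4,0,0],[-1,0,-5,0,0],[-1,0,-5,0,0],[-1,0,-5,0,0]]]';python3 plan.py .6055 .0823 .12 113.8
```

```text
time_s: 6.2
ee_pos: [0.4697, -0.1502, 0.15]
eef_rot: [-1.57, -0.0, -1.152]
ft_force: [0.2, 0.1, -0.5]
finger_gap: 0.0855
shift [-6.29  1.2   8.74] turn 0.03 or -29.97 | yaw -66.0 pos [ 0.4697 -0.1502  0.15  ] q6 2.25 t 6.2 gap 0.0855318003712794 F [ 0.2  0.1 -0.5]
```

```bash
python3 -m handwheel '[[[-1,-1,0,1.4,-1.4],[-1,-2,0,2.8,-2.8],[-1,-3,0,4.2,-4.2],[-1,-4,0,5.6,-5.6],[-1,-5,0,7,-7],[-1,-6.2,0,8.6,-8.4],[-1,-6.3,0,8.7,-9.8],[-1,-6.3,0,8.7,-11.2],[-1,-6.3,0,8.7,-12.6],[-1,-6.3,0,8.7,-14],[-1,-6.3,0,8.7,-15.4],[-1,-6.3,0,8.7,-16.8],[-1,-6.3,0,8.7,-16.8]]]';python3 plan.py .6055 .0823 .08 113.8
```

```text
time_s: 7.5
ee_pos: [0.6037, 0.0821, 0.1484]
eef_rot: [-1.569, 0.002, 0.61]
ft_force: [0.7, 0.2, 0.9]
finger_gap: 0.0854
shift [ 0.07  2.74 -0.04] turn -13.14 or 16.86 | yaw 34.9 pos [0.6037 0.0821 0.1484] q6 0.96 t 7.5 gap 0.08539161469023906 F [0.7 0.2 0.9]
```

```bash
python3 -m handwheel '[[[-1,0.07,0,0,-1.4],[-1,0.07,0,0,-2.8],[-1,0.07,0,0,-4.2],[-1,0.07,0.3,0,-5.6],[-1,0.07,0.6,0,-7],[-1,0.07,0.9,0,-8.4],[-1,0.07,1.2,0,-9.8],[-1,0.07,1.4,0,-11.2],[-1,0.07,1.4,0,-12.6],[-1,0.07,1.4,0,-13.15],[-1,0.07,1.4,0,-13.15],[-1,0.07,1.4,0,-13.15]]]';python3 look.py wrist w2; python3 - <<'E'
from geo import *
C=get_calibration('wrist');im=cv2.imread('pics/w2.png')
m=hsv(im,*GRN)
b=blob(m);print('grn',rect(ray(C,b,.024)),b.min(0),b.max(0))
E
python3 plan.py .6055 .0823 .004 113.8
```

```text
time_s: 8.7
ee_pos: [0.6054, 0.0831, 0.1144]
eef_rot: [-1.57, -0.0, 1.98]
ft_force: [0.5, 0.9, 0.5]
finger_gap: 0.0852
grn (0.605, 0.082, 103.0, 63.0, 23.6) [217. 137.] [290. 248.]
shift [-0.03  4.42  0.01] turn -0.05 or 29.95 | yaw 113.5 pos [0.6055 0.0831 0.1146] q6 -0.41 t 8.75 gap 0.0854703995891147 F [0.3 0.1 0.7]
```

View pics/w2.png

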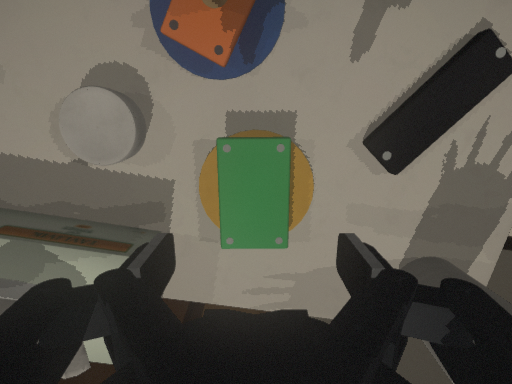

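The plate is at (253,192), midway between the jaws and aligned with them. I'll descend and grip it.

```bash
python3 -m handwheel '[[[-1,-0.03,1,0,-0.05],[-1,-0.03,2.5,0,-0.05],[-1,-0.03,4,0,-0.05],[-1,-0.03,4.4,0,-0.05],[-1,-0.03,4.4,0,-0.05],[-1,-0.03,4.4,0,-0.05],[1,-0.03,4.4,0,-0.05],[1,-0.03,4.4,0,-0.05],[1,-0.03,4.4,0,-0.05],[1,-0.03,4.4,0,-0.05],[1,-0.03,4.4,0,-0.05],[1,-0.03,4.4,0,-0.05],[1,-0.03,4.4,0,-0.05]]]' 40;python3 plan.py .4707 .1983 .1 69
```

```text
time_s: 10.05
ee_pos: [0.607, 0.0826, 0.0068]
eef_rot: [-1.573, 0.001, 1.99]
ft_force: [-2.0, 0.6, 9.6]
finger_gap: 0.0629
shift [ 6.44 -3.74  3.09] turn 7.5 or -22.5 | yaw 114.0 pos [0.607  0.0826 0.0068] q6 -0.42 t 10.05 gap 0.06289555002895202 F [-2.   0.6  9.6]
```

```bash
python3 -m handwheel '[[[1,0,-0.5,0,0],[1,0,-1.5,0,0],[1,0,-3,0,0],[1,0,-3.7,0,0],[1,1.2,-3.7,0.6,1],[1,2.4,-3.7,1.2,2],[1,3.6,-3.7,1.8,3],[1,4.8,-3.7,2.4,4.4],[1,6,-3.7,3,5.8],[1,6.4,-3.7,3.05,7.2],[1,6.4,-3.7,3.05,7.5],[1,6.4,-3.7,3.05,7.5],[1,6.4,-3.7,3.05,7.5]]]' 40;python3 look.py side d3;python3 plan.py .4726 .1976 .0048 69; python3 - <<'E'
from geo import *
C=get_calibration('side');im=cv2.imread('pics/d3.png')
print(ray(C,[185,330],0),'plate at z',[rect(ray(C,blob(hsv(im,*GRN)),z)) for z in(.09,.10,.115)])
E
```

```text
time_s: 11.35
ee_pos: [0.4716, 0.1976, 0.0983]
eef_rot: [-1.572, -0.0, 1.205]
ft_force: [-0.3, -0.8, -1.9]
finger_gap: 0.0632
shift [ 0.02  3.73 -0.03] turn 0.01 or -29.99 | yaw 69.1 pos [0.4716 0.1975 0.098 ] q6 0.6 t 11.4 gap 0.06290674418181783 F [ 0.4  0.1 -2.4]
[[0.63271926 0.31188052]] plate at z [(0.4485, 0.1825, 72.9, 62.9, 68.9), (0.4489, 0.1924, 71.3, 61.5, 68.9), (0.4496, 0.2073, 69.0, 59.5, 68.9)]
```

View pics/d3.png

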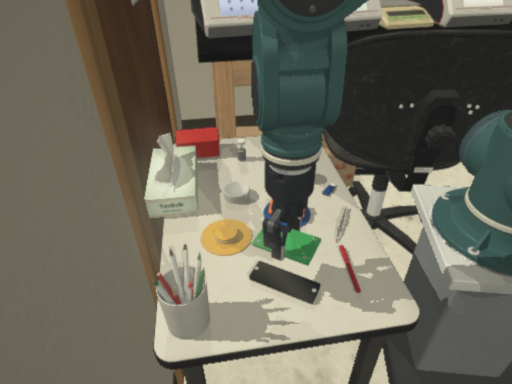

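The green plate hangs level at (287,243) and parallel to the rest. The yellow boss is bare at (226,236). I'll lower the plate.

```bash
python3 -m handwheel '[[[1,0.02,1,0,0],[1,0.02,2.5,0,0],[1,0.02,3.3,0,0],[1,0.02,3.5,0,0],[1,0.02,3.6,0,0],[1,0.02,3.65,0,0],[1,0.02,3.65,0,0]]]';python3 plan.py .4726 .1976 .0048 69
```

```text
time_s: 12.1
ee_pos: [0.4721, 0.1982, 0.0071]
eef_rot: [-1.572, -0.001, 1.204]
ft_force: [-0.8, -0.2, -0.8]
finger_gap: 0.063
shift [-0.02  0.09 -0.03] turn 0.0 or -30.0 | yaw 69.0 pos [0.4721 0.1982 0.0071] q6 0.6 t 12.1 gap 0.0630157588341985 F [-0.8 -0.2 -0.8]
```

```bash
python3 -m handwheel '[[[1,0,0.04,0,0],[1,0,0.08,0,0],[1,0,0.08,0,0],[-1,0,0.08,0,0],[-1,0,0.06,0,0],[-1,0,0.06,0,0],[-1,0,0.06,0,0],[-1,0,0.06,0,0],[-1,0,-0.5,0,0],[-1,0,-2,0,0],[-1,0,-4,0,0],[-1,0,-5,0,0],[-1,0,-5,0,0],[-1,0,-5,0,0]]]';python3 look.py wrist w3; python3 plan.py .475 -.005 .12 86; python3 - <<'E'
from geo import *
C=get_calibration('wrist');im=cv2.imread('pics/w3.png')
b=blob(hsv(im,*GRN));print('grn',rect(ray(C,b,.022)),b.min(0),b.max(0))
b=blob(hsv(im,*ORG));print('org',rect(ray(C,b,.024)),b.min(0),b.max(0))
exec(open('m1.py').read().split('for n,f')[0])
m=hsv(im,*YEL);b=blob(m);print('yel',rob(ray(C,b,.003)),b.min(0),b.max(0))
E
```

```text
time_s: 13.5
ee_pos: [0.4715, 0.1981, 0.1313]
eef_rot: [-1.571, -0.0, 1.204]
ft_force: [-1.0, -0.7, 0.3]
finger_gap: 0.0857
shift [-7.52  0.42 -3.06] turn -2.83 or 27.17 | yaw 69.0 pos [0.4711 0.198  0.1305] q6 0.6 t 13.55 gap 0.08544310288200684 F [ 0.1 -0.8 -0.3]
grn (0.4686, 0.1989, 103.7, 63.1, -21.2) [222. 134.] [290. 239.]
org (0.4665, -0.0032, 70.2, 58.9, -3.5) [ 29. 219.] [106. 287.]
yel (array([0.5987, 0.0852]), np.float64(107.6), 18) [163. 279.] [250. 323.]
```

View pics/w3.png

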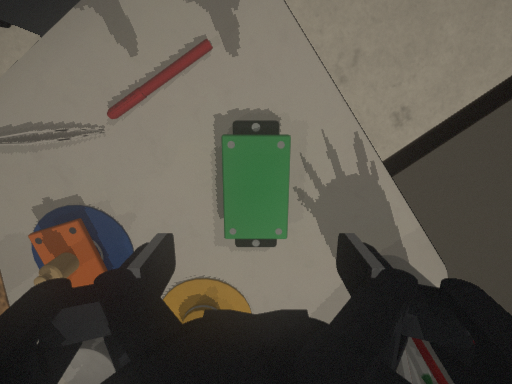

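The green plate sits centred on the rest at (256,187), with both screws showing equally. Measured offset is about 2 mm and the angle −21.2°. On to the weight.

```bash
python3 -m handwheel '[[[-1,-1.5,0,-0.6,-0.5],[-1,-3,0,-1.2,-1],[-1,-4.5,0,-1.8,-1.5],[-1,-6,0,-2.4,-2],[-1,-7.5,0,-3.05,-2.8],[-1,-7.5,0.2,-3.05,-2.8],[-1,-7.5,0.2,-3.05,-2.8],[-1,-7.5,0.2,-3.05,-2.8]]]';python3 look.py wrist w4; python3 plan.py .475 -.005 .027 86; python3 - <<'E'
from geo import *
C=get_calibration('wrist');im=cv2.imread('pics/w4.png')
b=blob(hsv(im,*ORG));print('org',rect(ray(C,b,.024)),b.min(0),b.max(0))
exec(open('m1.py').read().split('for n,f')[0])
b=blob(hsv(im,*BLUE),(255,190));print('blue',rob(ray(C,b,.003)))
E
```

```text
time_s: 14.35
ee_pos: [0.4749, -0.0036, 0.1255]
eef_rot: [-1.569, -0.0, 1.497]
ft_force: [0.3, -0.7, 0.3]
finger_gap: 0.0853
shift [-0.07  3.95 -0.01] turn -0.03 or 29.97 | yaw 85.8 pos [ 0.4751 -0.0033  0.1258] q6 -0.11 t 14.4 gap 0.08543092783037462 F [-0.7  0.1 -0.4]
org (0.4733, -0.0069, 80.5, 55.0, -3.9) [221. 149.] [281. 232.]
blue (array([ 0.4739, -0.0061]), np.float64(107.6), 17)
```

View pics/w4.png

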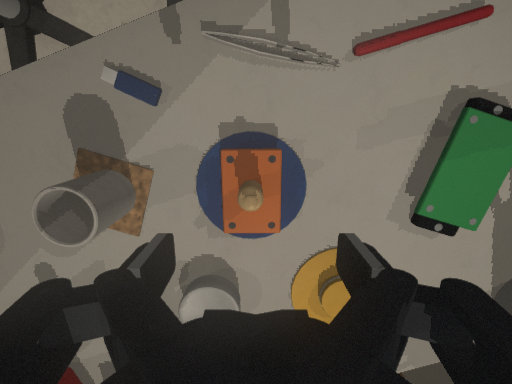

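The knob is at (249,199). The cell stands on the mat and the orange plate is at (251,191).

```bash
python3 - <<'E'
from geo import *
C=get_calibration('wrist');print(ray(C,[(249,199),(249,190)],.064),ray(C,[(249,190)],.046),ray(C,[(249,188)],.03))
E
python3 plan.py .474 -.004 .029 86
```

```text
[[ 0.4682791  -0.00747705]
 [ 0.46098231 -0.00688897]] [[ 0.46553136 -0.00769194]] [[ 0.467704  -0.0082549]]
shift [-0.03  3.87  0.04] turn -0.03 or 29.97 | yaw 85.8 pos [ 0.4751 -0.0033  0.1258] q6 -0.11 t 14.4 gap 0.08543092783037462 F [-0.7  0.1 -0.4]
```

```bash
python3 - <<'E'
from geo import *
for n,f,c in(('wrist','w4',(249,197)),('side','d2',(289,199))):
    C=get_calibration(n);im=cv2.imread(f'pics/{f}.png')
    m=hsv(im,[16,40,50],[28,200,255]);q=np.zeros_like(m);cv2.circle(q,c,22 if n=='wrist' else 14,255,-1)
    b=blob(m&q);lo,hi=b.min(0),b.max(0);print(n,lo,hi,circ(b))
    if n=='side':
        u=(lo[0]+hi[0])/2;print('axis x: top z.064',ray(C,[(u,lo[1]+1)],.064),'bottom',ray(C,[(u,hi[1])],.024))
    else:
        c=circ(b)[0];print(ray(C,[c],.06),ray(C,[c],.05))
# w0
b=blob(hsv(cv2.imread('pics/w0.png'),[16,40,50],[28,200,255])&cv2.circle(np.zeros((384,512),np.uint8),(214,181),16,255,-1));print('w0',b.min(0),b.max(0))
E
```

```text
wrist [238. 181.] [262. 210.] (array([250.1827, 195.8391]), np.float64(27792.2))
[[ 0.46687493 -0.00651037]] [[ 0.46963653 -0.00692973]]
side [276. 185.] [298. 207.] (array([287.5527, 195.4729]), np.float64(22247.7))
axis x: top z.064 [[ 0.47648008 -0.02980731]] bottom [[ 0.47378934 -0.0021995 ]]
w0 [205. 171.] [223. 190.]
```

```bash
python3 - <<'E'
from geo import *
C=get_calibration('wrist')
print('base near edge',ray(C,[(250,181)],.024),ray(C,[(250,181)],.046),'knob far',ray(C,[(249,210.5)],.062),'knob sides',ray(C,[(237.5,199),(262.5,199)],.06))
im=cv2.imread('pics/w4.png');h=cv2.cvtColor(im,cv2.COLOR_BGR2HSV)
print([(r,*h[r,249]) for r in range(170,222,2)]);print([(c,*h[199,c]) for c in range(228,272,2)])
E
```

```text
base near edge [[ 0.46258733 -0.00705906]] [[ 0.45779317 -0.00622302]] knob far [[ 0.47846438 -0.00834641]] knob sides [[ 0.46874992 -0.01688341]
 [ 0.47023446  0.0031509 ]]
[(170, np.uint8(10), np.uint8(166), np.uint8(109)), (172, np.uint8(10), np.uint8(162), np.uint8(110)), (174, np.uint8(11), np.uint8(167), np.uint8(110)), (176, np.uint8(9), np.uint8(162), np.uint8(110)), (178, np.uint8(10), np.uint8(159), np.uint8(112)), (180, np.uint8(15), np.uint8(117), np.uint8(87)), (182, np.uint8(16), np.uint8(103), np.uint8(84)), (184, np.uint8(16), np.uint8(114), np.uint8(83)), (186, np.uint8(17), np.uint8(105), np.uint8(97)), (188, np.uint8(17), np.uint8(105), np.uint8(109)), (190, np.uint8(18), np.uint8(102), np.uint8(115)), (192, np.uint8(18), np.uint8(102), np.uint8(115)), (194, np.uint8(17), np.uint8(100), np.uint8(110)), (196, np.uint8(18), np.uint8(105), np.uint8(119)), (198, np.uint8(18), np.uint8(102), np.uint8(135)), (200, np.uint8(17), np.uint8(104), np.uint8(140)), (202, np.uint8(18), np.uint8(104), np.uint8(140)), (204, np.uint8(18), np.uint8(104), np.uint8(147)), (206, np.uin
[... 818 characters left out ...]
8(18), np.uint8(105), np.uint8(124)), (246, np.uint8(18), np.uint8(107), np.uint8(129)), (248, np.uint8(18), np.uint8(102), np.uint8(135)), (250, np.uint8(17), np.uint8(105), np.uint8(139)), (252, np.uint8(17), np.uint8(103), np.uint8(141)), (254, np.uint8(18), np.uint8(105), np.uint8(136)), (256, np.uint8(17), np.uint8(106), np.uint8(127)), (258, np.uint8(17), np.uint8(105), np.uint8(138)), (260, np.uint8(17), np.uint8(105), np.uint8(138)), (262, np.uint8(16), np.uint8(112), np.uint8(125)), (264, np.uint8(11), np.uint8(170), np.uint8(156)), (266, np.uint8(11), np.uint8(168), np.uint8(156)), (268, np.uint8(11), np.uint8(169), np.uint8(158)), (270, np.uint8(10), np.uint8(167), np.uint8(157))]
```

```bash
python3 plan.py .472 -.007 .0285 86; python3 -m handwheel '[[[-1,-0.16,1,0.13,0],[-1,-0.16,2.5,0.13,0],[-1,-0.16,3.5,0.13,0],[-1,-0.16,3.88,0.13,0],[-1,-0.16,3.88,0.13,0],[-1,-0.16,3.88,0.13,0]]]' 30; python3 plan.py .472 -.007 .0285 86
```

```text
shift [-0.16  3.89  0.11] turn -0.03 or 29.97 | yaw 85.8 pos [ 0.4751 -0.0033  0.1258] q6 -0.11 t 14.4 gap 0.08543092783037462 F [-0.7  0.1 -0.4]
time_s: 15.0
ee_pos: [0.4725, -0.0077, 0.0302]
eef_rot: [-1.572, 0.0, 1.498]
ft_force: [0.3, 0.8, 0.1]
finger_gap: 0.0854
shift [0.03 0.07 0.02] turn -0.03 or 29.97 | yaw 85.8 pos [ 0.4725 -0.0077  0.0302] q6 -0.12 t 15.0 gap 0.08539825407810281 F [0.3 0.8 0.1]
```

```bash
python3 -m handwheel '[[[0,0,0,0,0],[0.2,0,0,0,0],[0.4,0,0,0,0],[0.6,0,0,0,0],[0.8,0,0,0,0],[1,0,0,0,0],[1,0,0,0,0],[1,0,0,0,0],[1,0,0,0,0],[1,0,0,0,0]]]' 30; python3 look.py side d4;  python3 plan.py .602 .084 .12; python3 - <<'E'
from geo import *
C=get_calibration('side');im=cv2.imread('pics/d4.png')
exec(open('m1.py').read().split('for n,f')[0])
m=hsv(im,*YEL)&cv2.circle(np.zeros((384,512),np.uint8),(226,236),40,255,-1);b=blob(m);print('yel',rob(ray(C,b,.003)))
b=blob(hsv(cv2.imread('pics/d3.png'),*YEL),(226,240));C=get_calibration('side');print(rob(ray(C,b,.003)))
E
```

```text
time_s: 16.0
ee_pos: [0.4721, -0.0081, 0.0296]
eef_rot: [-1.571, -0.0, 1.497]
ft_force: [-1.0, 0.3, 6.3]
finger_gap: 0.0208
shift [ 4.05 -3.61 -4.91] turn 0.0 or 0.0 | yaw 85.8 pos [ 0.4721 -0.0081  0.0296] q6 -0.12 t 16.05 gap 0.020802828102903747 F [-1.3  0.9  6.6]
yel (array([0.603 , 0.0839]), np.float64(110.0), 26)
(array([0.6029, 0.084 ]), np.float64(110.1), 27)
```

```bash
python3 -m handwheel '[[[1,0,-0.5,0,0],[1,0,-1.5,0,0],[1,0,-3,0,0],[1,0.8,-3.6,-1,0],[1,1.6,-3.6,-2,0],[1,2.4,-3.6,-3,0],[1,3.2,-3.6,-4,0],[1,4,-3.6,-4.9,0],[1,4.03,-3.6,-4.95,0],[1,4.03,-3.6,-4.95,0],[1,4.03,-3.6,-4.95,0]]]' 30; python3 plan.py .603 .0835 .0216; python3 look.py side d5
```

```text
time_s: 17.15
ee_pos: [0.602, 0.083, 0.1191]
eef_rot: [-1.57, 0.0, 1.497]
ft_force: [-0.3, 1.4, -1.0]
finger_gap: 0.021
shift [ 0.02  3.9  -0.04] turn 0.0 or 0.0 | yaw 85.8 pos [0.602  0.083  0.1191] q6 0.08 t 17.15 gap 0.021004887859075796 F [-0.3  1.4 -1. ]
```

View pics/d5.png

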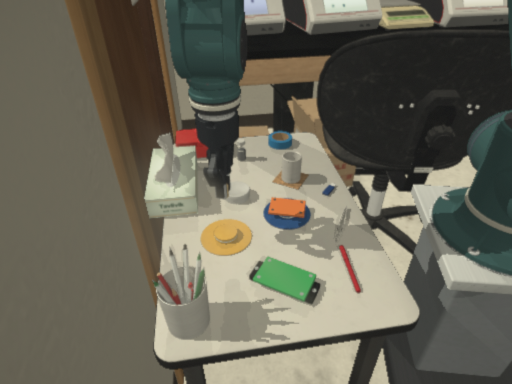

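The weight is off the orange plate (287,208), which is bare. The gap of 21 mm says it is held. The cell is on the mat at (291,167). I'll lower the weight onto the yellow boss.

```bash
python3 -m handwheel '[[[1,0.02,1,-0.04,0],[1,0.02,2.5,-0.04,0],[1,0.02,3.5,-0.04,0],[1,0.02,3.75,-0.04,0],[1,0.02,3.82,-0.04,0],[1,0.02,3.84,-0.04,0],[1,0.02,3.84,-0.04,0]]]'; python3 plan.py .603 .0835 .0216
```

```text
time_s: 17.9
ee_pos: [0.6045, 0.0837, 0.0246]
eef_rot: [-1.573, -0.0, 1.497]
ft_force: [-0.0, -1.0, -0.7]
finger_gap: 0.0208
shift [-0.01  0.12  0.06] turn 0.0 or 0.0 | yaw 85.8 pos [0.6045 0.0837 0.0246] q6 0.08 t 17.9 gap 0.020838713995519332 F [-0.  -1.  -0.7]
```

```bash
python3 -m handwheel '[[[1,0,0.04,0.05,0],[1,0,0.08,0.05,0],[1,0,0.08,0.05,0]]]'; python3 plan.py .603 .0835 .0216
```

```text
time_s: 18.2
ee_pos: [0.6027, 0.0839, 0.0217]
eef_rot: [-1.571, -0.0, 1.498]
ft_force: [-0.8, 0.8, 1.6]
finger_gap: 0.0206
shift [-0.02  0.   -0.01] turn 0.0 or 0.0 | yaw 85.8 pos [0.6027 0.0839 0.0217] q6 0.08 t 18.2 gap 0.02057934693917065 F [-0.8  0.8  1.6]
```

```bash
python3 -m handwheel '[[[0.5,0,0,0,0],[0.3,0,0,0,0],[0,0,0,0,0],[-0.5,0,0,0,0],[-1,0,-0.2,0,0],[-1,0,-0.5,0,0],[-1,0,-1.5,0,0],[-1,0,-3,0,0],[-1,0,-4,0,0],[-1,0,-4,0,0],[-1,0,-4,0,0]]]'; python3 look.py wrist w5; python3 plan.py .4735 -.0065 .12 86.1
```

```text
time_s: 19.3
ee_pos: [0.6027, 0.0839, 0.1219]
eef_rot: [-1.572, -0.0, 1.498]
ft_force: [0.4, 0.6, 0.4]
finger_gap: 0.0852
shift [-3.98  0.04  4.87] turn -0.05 or 29.95 | yaw 85.8 pos [0.6023 0.0839 0.1211] q6 0.08 t 19.35 gap 0.08564646198030838 F [-0.5 -0.8 -0.7]
```

View pics/w5.png

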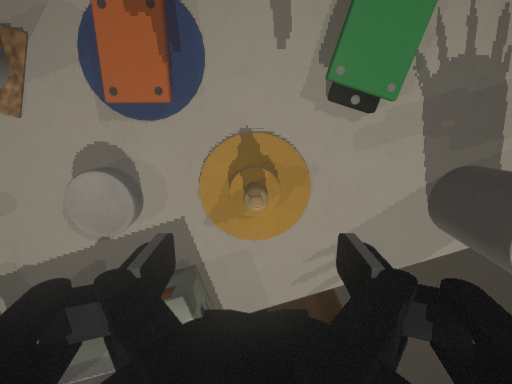

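The weight stands upright on the boss (knob (256,198), boss (254,190)). Now the orange plate.

```bash
python3 -m handwheel '[[[-1,-1,0,1.2,0],[-1,-2,0,2.4,0],[-1,-3,0,3.6,0],[-1,-4,0,4.85,0],[-1,-4,0,4.85,-0.05],[-1,-4,0.5,4.85,-0.05],[-1,-4,1,4.85,-0.05],[-1,-4,1,4.85,-0.05],[-1,-4,1,4.85,-0.05]]]' 30; python3 look.py wrist w6;  python3 - <<'E'
from geo import *
C=get_calibration('wrist');im=cv2.imread('pics/w6.png')
b=blob(hsv(im,*ORG));print('org',rect(ray(C,b,.024)),b.min(0),b.max(0))
E
python3 plan.py .4735 -.0065 .0125 86.1
```

```text
time_s: 20.25
ee_pos: [0.4741, -0.0068, 0.096]
eef_rot: [-1.57, -0.0, 1.503]
ft_force: [0.3, 0.5, -0.1]
finger_gap: 0.0855
org (0.4733, -0.0071, 80.5, 55.1, -3.9) [220. 153.] [289. 246.]
shift [0.01 3.35 0.04] turn 0.0 or -30.0 | yaw 86.1 pos [ 0.4744 -0.0068  0.0964] q6 -0.12 t 20.3 gap 0.08492541552648702 F [0.3 0.3 0.1]
```

```bash
python3 -m handwheel '[[[-1,0,1,0.03,0],[-1,0,2.4,0.03,0],[-1,0,3,0.03,0],[-1,0,3.39,0.03,0],[-1,0,3.39,0.03,0],[-1,0,3.39,0.03,0],[0,0,3.39,0.03,0],[0.5,0,3.39,0.03,0],[1,0,3.39,0.03,0],[1,0,3.39,0.03,0],[1,0,3.39,0.03,0],[1,0,3.39,0.03,0],[1,0,3.39,0.03,0]]]' 30; python3 plan.py .4735 -.0065 .0125 86.1
python3 -m handwheel '[[[1,0,-0.3,0,0],[1,0,-0.6,0,0],[1,0,-0.9,0,0],[1,0,-1,0,0],[1,0,-1,0,0]]]' ; python3 plan.py .470 .1985 .12 69
```

```text
time_s: 21.6
ee_pos: [0.474, -0.007, 0.0123]
eef_rot: [-1.572, 0.0, 1.503]
ft_force: [-1.4, 1.5, 8.2]
finger_gap: 0.0546
shift [ 0.02 -0.01  0.02] turn -0.0 or 30.0 | yaw 86.1 pos [ 0.474  -0.007   0.0123] q6 -0.12 t 21.6 gap 0.05462938793991528 F [-1.4  1.5  8.2]
time_s: 22.1
ee_pos: [0.4738, -0.007, 0.0371]
eef_rot: [-1.572, 0.0, 1.503]
ft_force: [-0.1, 0.5, -1.3]
finger_gap: 0.055
shift [ 8.19 -3.32  0.71] turn 2.85 or -27.15 | yaw 86.1 pos [ 0.4738 -0.007   0.0371] q6 -0.12 t 22.1 gap 0.05503657289085773 F [-0.1  0.5 -1.3]
```

```bash
python3 -m handwheel '[[[1,0,-1,0,0],[1,0,-2,0,0],[1,0.5,-3,0,0.5],[1,1.8,-3.3,0.2,1],[1,3.4,-3.3,0.3,1.5],[1,5,-3.3,0.5,2],[1,6.6,-3.3,0.6,2.5],[1,8.1,-3.3,0.7,2.85],[1,8.2,-3.3,0.7,2.85],[1,8.2,-3.3,0.7,2.85],[1,8.2,-3.3,0.7,2.85]]]' ; python3 look.py side d6; python3 plan.py .470 .1985 .0183 69; python3 - <<'E'
from geo import *
C=get_calibration('side');im=cv2.imread('pics/d6.png');b=blob(hsv(im,*ORG))
print([rect(ray(C,b,z)) for z in(.13,)],len(b))
E
```

```text
time_s: 23.2
ee_pos: [0.4699, 0.1981, 0.1188]
eef_rot: [-1.57, 0.001, 1.204]
ft_force: [-0.3, -0.5, -0.4]
finger_gap: 0.0549
shift [0.03 4.02 0.01] turn -0.01 or 29.99 | yaw 69.0 pos [0.47   0.1978 0.1189] q6 0.61 t 23.25 gap 0.055137620800378796 F [-0.3 -0.1 -0.6]
[(0.4539, 0.2053, 61.0, 47.0, 70.3)] 16
```

View pics/d6.png

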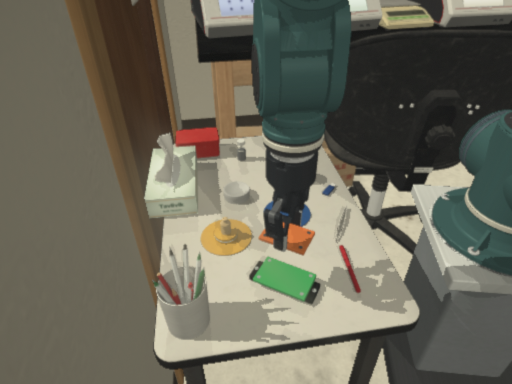

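The orange plate hangs level at (288,236), and the weight stands on the yellow boss at (226,230). I'll lower the plate onto the green one.

```bash
python3 -m handwheel '[[[1,0.03,1,0,0],[1,0.03,2.5,0,0],[1,0.03,3.5,0,0],[1,0.03,3.8,0,0],[1,0.03,3.9,0,0],[1,0.03,3.94,0,0],[1,0.03,3.94,0,0],[1,0.03,3.94,0,0]]]';python3 plan.py .470 .1985 .0183 69
```

```text
time_s: 24.05
ee_pos: [0.4709, 0.1996, 0.0214]
eef_rot: [-1.572, -0.001, 1.204]
ft_force: [0.5, -0.4, -0.9]
finger_gap: 0.055
shift [-0.05  0.13  0.02] turn -0.0 or 30.0 | yaw 69.0 pos [0.4709 0.1996 0.0214] q6 0.61 t 24.05 gap 0.05499949980616492 F [ 0.5 -0.4 -0.9]
```

```bash
python3 -m handwheel '[[[1,-0.05,0.05,0,0],[1,-0.05,0.08,0,0],[1,-0.05,0.1,0,0],[1,-0.05,0.1,0,0]]]';python3 plan.py .470 .1985 .0183 69
```

```text
time_s: 24.45
ee_pos: [0.4698, 0.1983, 0.0184]
eef_rot: [-1.571, -0.0, 1.204]
ft_force: [-3.2, 0.0, 7.5]
finger_gap: 0.0551
shift [ 0.01  0.   -0.  ] turn 0.0 or -30.0 | yaw 69.0 pos [0.4698 0.1983 0.0184] q6 0.61 t 24.45 gap 0.05511723110321355 F [-3.2  0.   7.5]
```

```bash
python3 -m handwheel '[[[1,0,-0.03,0,0],[1,0,-0.03,0,0],[-0.6,0,-0.03,0,0],[-1,0,-0.03,0,0],[-1,0,-0.03,0,0],[-1,0,-0.1,0,0],[-1,0,-0.5,0,0],[-1,0,-2,0,0],[-1,0,-4,0,0],[-1,0,-4.5,0,0],[-1,0,-4.5,0,0],[-1,0,-4.5,0,0]]]';python3 look.py wrist w7; python3 - <<'E'
from geo import *
C=get_calibration('wrist');im=cv2.imread('pics/w7.png')
b=blob(hsv(im,*ORG));print('org',rect(ray(C,b,.030)),b.min(0),b.max(0))
b=blob(hsv(im,*GRN));print('grn',rect(ray(C,b,.022)),b.min(0),b.max(0))
E
python3 plan.py .4704 -.1505 .15 69
```

```text
time_s: 25.65
ee_pos: [0.4696, 0.1983, 0.1305]
eef_rot: [-1.571, -0.0, 1.204]
ft_force: [-0.1, -0.2, -0.2]
finger_gap: 0.0852
org (0.468, 0.1988, 80.7, 54.8, -21.1) [225. 149.] [286. 233.]
grn (0.4687, 0.1993, 101.8, 62.9, -21.0) [222. 137.] [290. 240.]
shift [-13.01  -0.8   -5.04] turn -0.0 or 30.0 | yaw 69.0 pos [0.4693 0.1982 0.1299] q6 0.61 t 25.7 gap 0.0852874564620801 F [ 0.1 -0.3 -0.3]
```

The plates are stacked. Orange is at (.468,.199) at −21.1° and green at (.469,.199) at −21.0°, about 2.5 mm from the rest's centre. Last is the cell. I'll grip it crosswise to the first grip so that it gets centred both ways.

```bash
python3 -m handwheel '[[[-1,-1.5,-0.4,-0.6,0.5],[-1,-3,-0.8,-1.2,1],[-1,-4.7,-0.8,-1.8,2],[-1,-6.4,-0.8,-2.5,3],[-1,-8.1,-0.8,-3.1,4],[-1,-9.8,-0.8,-3.8,5],[-1,-11.5,-0.8,-4.4,6.2],[-1,-13,-0.8,-5.05,7.5],[-1,-13,-0.8,-5.05,7.5],[-1,-13,-0.8,-5.05,7.5],[-1,-13,-0.8,-5.05,7.5]]]' 40;python3 look.py wrist w8; python3 plan.py .4704 -.1505 .026 24; python3 - <<'E'
from geo import *
C=get_calibration('wrist');im=cv2.imread('pics/w8.png');g=cv2.medianBlur(cv2.cvtColor(im,cv2.COLOR_BGR2GRAY),3)
r=cv2.HoughCircles(g,cv2.HOUGH_GRADIENT,1.2,30,param1=80,param2=25,minRadius=28,maxRadius=60)
for u,v,q in r[0][:4]: print(u,v,q,ray(C,[(u,v)],.073),q*2/C['fx']*(C['extrinsics'][2,3]-.073))
E
```

```text
time_s: 26.8
ee_pos: [0.4707, -0.1494, 0.1499]
eef_rot: [-1.569, 0.001, 0.421]
ft_force: [0.4, 0.6, -0.3]
finger_gap: 0.0852
shift [-0.04  4.96 -0.04] turn 0.02 or -29.98 | yaw 24.1 pos [ 0.4709 -0.1492  0.1501] q6 0.68 t 26.85 gap 0.08546489533450836 F [-0.2 -0.5 -0.1]
316.2 55.800003 56.68 [[ 0.46556195 -0.02841304]] 0.09221453465665395
255.00002 201.00002 29.08 [[ 0.4698586  -0.14952939]] 0.04731119950765469
408.6 157.8 35.08 [[ 0.5689658  -0.06510668]] 0.05707279382074231
473.40002 34.2 51.88 [[0.56327222 0.03076158]] 0.08440526182377626
```

View pics/w8.png

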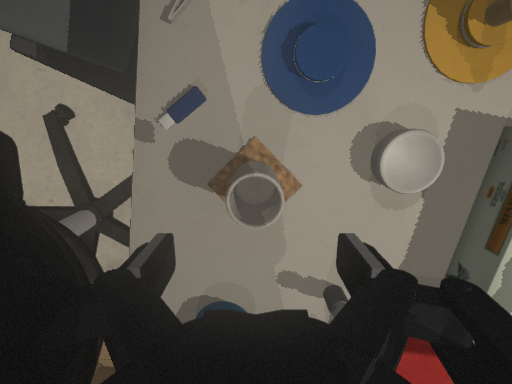

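The cell rim is at (255,201), which gives (.470,−.150) and matches expectation. The blue boss is bare at (320,52). I'll grip.

```bash
python3 -m handwheel '[[[-1,-0.04,1,-0.04,0],[-1,-0.04,2.5,-0.04,0],[-1,-0.04,4,-0.04,0],[-1,-0.04,4.8,-0.04,0],[-1,-0.04,4.95,-0.04,0],[-1,-0.04,4.95,-0.04,0],[0,-0.04,4.95,-0.04,0],[0.5,-0.04,4.95,-0.04,0],[1,-0.04,4.95,-0.04,0],[1,-0.04,4.95,-0.04,0],[1,-0.04,4.95,-0.04,0],[1,-0.04,4.95,-0.04,0],[1,-0.04,4.95,-0.04,0],[1,-0.04,4.95,-0.04,0]]]' 40; python3 plan.py .474 -.0068 .13 24; python3 - <<'E'
from geo import *
exec(open('m1.py').read().split('for n,f')[0])
im=cv2.imread('pics/d3.png');C=get_calibration('side')
im=cv2.imread('pics/d6.png');print(rob(ray(C,blob(hsv(im,*BLUE),(300,213)),.003)))
E
```

```text
time_s: 28.25
ee_pos: [0.4713, -0.1519, 0.0279]
eef_rot: [-1.572, -0.001, 0.419]
ft_force: [-1.6, 0.3, 9.2]
finger_gap: 0.0494
shift [ 2.47 -4.09  5.25] turn 0.0 or -30.0 | yaw 24.0 pos [ 0.4713 -0.1519  0.0279] q6 0.68 t 28.25 gap 0.049410506772261484 F [-1.6  0.3  9.2]
(array([ 0.4681, -0.0056]), np.float64(97.7), 10)
```

```bash
python3 -m handwheel '[[[1,0,-0.5,0,0],[1,0,-1.5,0,0],[1,0,-3,0,0],[1,0,-4,0,0],[1,0.6,-4.1,1.3,0],[1,1.2,-4.1,2.6,0],[1,1.8,-4.1,3.9,0],[1,2.45,-4.1,5.2,0],[1,2.45,-4.1,5.2,0],[1,2.45,-4.1,5.2,0],[1,2.45,-4.1,5.2,0]]]'; python3 look.py side d7;python3 look.py wrist w9;  python3 plan.py .4744 -.0077 .0409 24; python3 - <<'E'
from geo import *
exec(open('m1.py').read().split('for n,f')[0])
im=cv2.imread('pics/d7.png');C=get_calibration('side')
print(rob(ray(C,blob(hsv(im,*BLUE),(288,213)),.003)))
C=get_calibration('wrist');im=cv2.imread('pics/w9.png');print(rob(ray(C,blob(hsv(im,*BLUE),(255,150)),.003)))
E
```

```text
time_s: 29.35
ee_pos: [0.4738, -0.0085, 0.1295]
eef_rot: [-1.571, -0.0, 0.418]
ft_force: [-0.3, -0.4, -2.3]
finger_gap: 0.0499
shift [0.04 3.54 0.03] turn -0.01 or 29.99 | yaw 23.9 pos [ 0.4738 -0.0088  0.1293] q6 0.96 t 29.45 gap 0.04975381595679258 F [-0.1 -0.3 -2.7]
(array([ 0.474 , -0.0069]), np.float64(109.3), 24)
(array([ 0.4735, -0.0075]), np.float64(110.1), 37)
```

Held, and the blue centre is confirmed at (.474,−.007). Lowering now.

```bash
python3 -m handwheel '[[[1,0.03,1,0.02,0],[1,0.03,2.3,0.02,0],[1,0.03,3.2,0.02,0],[1,0.03,3.4,0.02,0],[1,0.03,3.46,0.02,0],[1,0.03,3.46,0.02,0],[1,0.03,3.46,0.02,0]]]'; python3 plan.py .4744 -.0077 .0409 24
```

```text
time_s: 30.15
ee_pos: [0.475, -0.0075, 0.0438]
eef_rot: [-1.572, -0.001, 0.419]
ft_force: [0.2, 0.3, -2.0]
finger_gap: 0.0494
shift [-0.03  0.12  0.  ] turn -0.0 or 30.0 | yaw 24.0 pos [ 0.475  -0.0075  0.0438] q6 0.96 t 30.15 gap 0.04943779418103483 F [ 0.2  0.3 -2. ]
```

```bash
python3 -m handwheel '[[[1,-0.02,0.04,0,0],[1,-0.02,0.06,0,0],[1,-0.02,0.08,0,0],[1,-0.02,0.08,0,0]]]'; python3 plan.py .4744 -.0077 .0409 24
```

```text
time_s: 30.55
ee_pos: [0.4739, -0.0074, 0.041]
eef_rot: [-1.571, -0.0, 0.419]
ft_force: [-0.7, -0.8, 0.5]
finger_gap: 0.0494
shift [ 0.01  0.   -0.02] turn 0.0 or -30.0 | yaw 24.0 pos [ 0.4739 -0.0074  0.041 ] q6 0.96 t 30.55 gap 0.049446466731081835 F [-0.7 -0.8  0.5]
```

Force has risen from −2.5 N to +0.5 N, so the cell's weight is on the boss. I'll lower a hair more, release and retreat.

```bash
python3 -m handwheel '[[[1,0,0.02,0,0],[1,0,0.02,0,0],[0.2,0,0.02,0,0],[-0.5,0,0,0,0],[-1,0,0,0,0],[-1,0,0,0,0],[-1,0,0,0,0],[-1,0,-0.5,0,0],[-1,0,-2,0,0],[-1,0,-4,0,0],[-1,0,-5,0,0],[-1,0,-5,-1,0],[-1,0,-5,-3,0],[-1,0,-5,-4,0],[-1,0,-5,-4,0],[-1,0,-5,-4,0]]]'; python3 look.py side d8; python3 look.py wrist w10; python3 look.py scene s8; python3 - <<'E'
from geo import *
import cv2,numpy as np
s=cv2.imread('pics/d8.png')[130:320,150:350];w=cv2.imread('pics/w10.png')
a=cv2.resize(s,None,fx=2,fy=2);b=cv2.resize(w,(400,300));H=np.zeros((380,800,3),np.uint8);H[:,:400]=a;H[:300,400:]=b;cv2.imwrite('pics/fin.png',H)
C=get_calibration('side')
for z,m in((.03,ORG),(.022,GRN)): print(rect(ray(C,blob(hsv(cv2.imread('pics/d8.png'),*m)),z)))
E
python3 plan.py .4744 -.0077 .1
```

```text
time_s: 32.15
ee_pos: [0.5142, -0.0989, 0.1654]
eef_rot: [-1.57, 0.001, 0.418]
ft_force: [0.2, 0.7, 0.7]
finger_gap: 0.0855
(0.4701, 0.2007, 81.0, 57.5, -21.2)
(0.4707, 0.202, 107.1, 66.3, -21.0)
shift [0.02 2.63 3.94] turn 0.0 or 0.0 | yaw 24.0 pos [ 0.5141 -0.0979  0.1658] q6 0.81 t 32.3 gap 0.08566938298333988 F [-0.9 -0.2 -0.4]
```

View pics/fin.png

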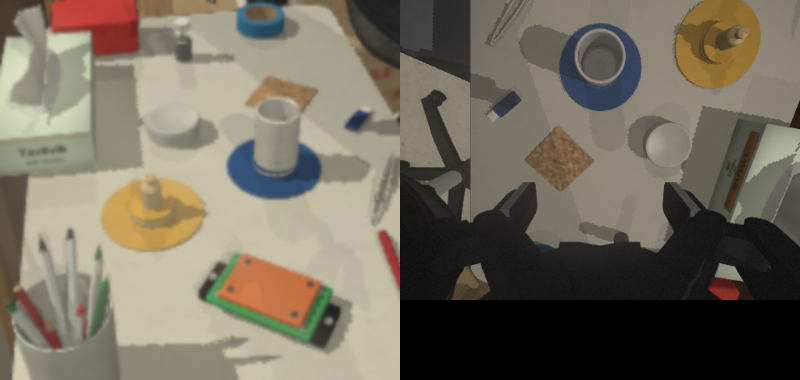

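```bash
python3 - <<'E'
from geo import *
exec(open('m1.py').read().split('for n,f')[0])
C=get_calibration('wrist');im=cv2.imread('pics/w10.png');g=cv2.medianBlur(cv2.cvtColor(im,cv2.COLOR_BGR2GRAY),3)
r=cv2.HoughCircles(g,cv2.HOUGH_GRADIENT,1.2,20,param1=80,param2=20,minRadius=26,maxRadius=40)
for u,v,q in r[0][:5]: print(u,v,q,'z.086',ray(C,[(u,v)],.086),'z.024',ray(C,[(u,v)],.024))
print('blue',rob(ray(C,blob(hsv(im,*BLUE),(256,110)),.003)));print('yel',rob(ray(C,blob(hsv(im,*YEL),(405,55)),.003)))
C=get_calibration('wrist');print('weight knob',ray(C,[((739-400)*1.28,33*1.28)],.054))
C=get_calibration('side');print('side knob',ray(C,[(150+150/2,130+178/2)],.053),'cell rim',ray(C,[(150+277/2,130+108/2)],.086))
print('vial',ray(C,[241,160],0),'tin',ray(C,[150+173/2,130+120/2],.024))
E
```

```text
249.00002 71.4 39.32 z.086 [[ 0.46746278 -0.00679996]] z.024 [[0.46207766 0.00173233]]
342.6 185.40001 28.04 z.086 [[ 0.57552628 -0.05631358]] z.024 [[ 0.60028668 -0.06159366]]
269.40002 82.200005 38.0 z.086 [[ 0.4848529  -0.00746329]] z.024 [[0.48431895 0.00088396]]
419.40002 60.600002 37.88 z.086 [[0.58170201 0.05215249]] z.024 [[0.6081852  0.07713022]]
blue (array([ 0.4739, -0.0075]), np.float64(110.4), 45)
yel (array([0.6026, 0.0831]), np.float64(111.2), 45)
weight knob [[0.59877391 0.08213612]]
side knob [[0.60170905 0.08490356]] cell rim [[ 0.47309769 -0.00750451]]
vial [[ 0.61555968 -0.23286316]] tin [[ 0.60038847 -0.05631765]]
```

```bash
python3 -c "
from plant import bot,state
print(bot.hand_in(),state()['time_s'])"
```

```text
the job is handed in; nothing more can be done
the job is handed in; nothing more can be done
```

The swap is done and handed in at about 32 s of the 106 s allowed; the hand-in gives no verdict. I put the cell on the cork mat, the green plate on the rest, the weight on the yellow boss, the orange plate on the green one, and the cell on the blue boss.

What the last checks showed:
- **Cell:** upright on the blue boss. The side view puts the rim about 1 mm from the pad's centre. The circle finder did not lock onto the rim in the last wrist picture, so that view was only judged by eye.
- **Weight:** upright on the yellow boss, 2 to 4 mm from centre. The side and wrist views disagree by about 4 mm, inside the 12 mm tolerance.
- **Plates:** stacked flat, about 2 to 4 mm from the rest's centre, at −21° against the rest's −21°.
- **Vial and tin:** nothing came near them. The tin's two last measurements are within about 6 mm of its start, which I take as reading error. The vial I only checked by eye in the last side picture.
- **Forces:** setting the cell on the mat peaked at 36.5 N on the wrist, well under the 120 N limit. The gripper was open and clear of everything at hand-in.

I viewed 16 pictures, two past the budget of 14.

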